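Dial 4-2-5 into the stick cutter's thumbwheels and enter it

ROBOT

A 6-joint arm with a two-finger parallel gripper is mounted at the origin on the work surface. World frame = base frame: x ahead of the robot, y to its left, z up, the work surface at z = 0. Lengths are in m, angles in rad, forces in N, time in s.
With the tool pointing down it reaches from about 0.325 to 0.775 m from the base axis. Payload 5.5 kg.
Tool frame: the origin (TCP) lies where the fingers leave the gripper's body, on its centre line; the fingertips stand 73 mm ahead of it and the grasp point (between the pads) lies 54 mm ahead of it; z points along the fingers, y is the direction in which the jaws open and shut (so a half turn about z gives the same grasp; the last joint's range is limited). The gripper opens to 85 mm and grips with 20 to 120 N. Pads are 22 mm wide; open, the fingers measure 114 mm over their backs; the gripper's body (76 mm by 85 mm) begins 54 mm behind the grasp point. The pads swing forward as they close: fully open they stand 13 mm farther back than shut.
Start: joints at [1.293, 0.091, 1.231, -0, 1.82, -0.057], TCP at [0.131, 0.585, 0.304] pointing down, gripper open.
Joint ranges: [-2.87, 2.87], [-0.86, 2.18], [0.17, 2.46], [-1.51, 4.65], [0.06, 2.69], [-2.65, 2.65]. Speed limits (rad/s): [2.57, 2.57, 3.01, 3.14, 3.14, 3.14].

INTERFACE

Orientations are given as a unit quaternion [x, y, z, w].
In Python, from rig import sense, capture, calibration, sign_off gives the robot as it stands.
- The arm moves only by the tool jog_arm, never from a script. Its arguments are lists of equal length, an entry for each row: "jaw": the opening, from -1 (shut) to 1 (fully open), so that 0 is half open; "travel": the shift along the tool's x, y, z in cm, a list of three; "delta_rot": the turn, a rotation vector about the tool's x, y, z in rad, a list of three. A call has 1 to 10 rows; each row shifts and turns the commanded pose from where the row before left it, along the tool's axes as they then stand; what a row does not reach is not made up. A row lasts 1/10 s, in which the tool goes at most 50 mm and 8.59 degrees, less where a joint would pass 70% of its speed; a pose out of reach is approached as far as the arm can. A call is refused whole if a number of a shift passes 5 or a number of a turn 0.15, either way. A call with a gripper value outside its range is refused whole. The fingers move at their own pace and stop on an object; "squeeze" is the grip in N (left out, the last holds). Time passes only in rows, so rows that do not move let the fingers close. It gives the time, the measured TCP pose, the force and the opening at its end, in the units of the state.
- sense(): the state, without advancing time (a new reading comes with each control period).
- capture(name): name is "scene" or "top"; returns the picture (420x560x3 uint8, red, green, blue); there is no depth.
- calibration(name): a dict with "K" (3x3 intrinsics, pixels), "R" (3x3) and "t" (3): a world point X has camera coordinates R X + t. Camera axes: x right, y down, z forward; pixel columns grow to the right and rows downward; lengths in m; the calibration is good to about 2 mm. A picture is of the moment at which its call begins. calibration takes no time and is no camera call.
- sign_off(): hands the job in, once; it reports no verdict.
The state is a dict: "clock": time; "joint_pos": joint angles; "dq": joint speeds; "joint_torque": joint torques, N m; "tcp_pos": TCP position; "tool_rot": TCP orientation; "contact_force": force on the tool from outside, world axes, zero at the start; "wrist_torque": the same for the moment, N m; "opening": finger opening in m.
Only numpy, scipy, OpenCV 4.12 (cv2) and the standard library are available. Lean on these libraries where they do the work, as an engineer would, in place of code of your own. Each camera call takes 0.05 s, during which the arm holds its last target. There are 200 camera calls.

TASK

Set the stick cutter's preset to 4-2-5: with a light fingertip on the rims, turn the three thumbwheels until the left one shows four dots uppermost, the middle one two and the right one five (left and right as seen from the robot), each clicked squarely home. Only when all three are right, press the enter key well down and let it come up again. Press and squeeze nothing on the box hard (never above 20 N), and leave the glue, tape and jar alone.

Things in the scene. Friction and masses are not known exactly. Their poses are not given: they have to be found in the camera images.
- bank: The stick cutter's preset box, fixed to the bench: grey, 130 (x) x 230 (y) x 75 (z) mm, origin at the centre of its underside, x pointing away from the robot, y to the robot's left (turned by its yaw). On top three thumbwheels in a row along y and, to their right (-y), a round enter key. Nothing on it bears a press or squeeze above 20 N in all.
- wheel_left (a joint): Angle of the left thumbwheel, rad: (number of dots set) x 0.7854; it grows as the top of the rim is pushed along the box's +x. A black drum 72 mm across, 24 mm wide, axis along the box's y, about 11 mm out of the box top. Its finely ribbed rim has eight stations of 0 to 7 white dots, 45 degrees apart, parted by grey lines; the one uppermost, between two index lines on the box, is set. Stops just past 0 and 7.
- wheel_middle (a joint): Angle of the middle thumbwheel, rad: (number of dots set) x 0.7854; it grows as the top of the rim is pushed along the box's +x. Built like the left one. All three click: a sprung detent pulls the wheel to the nearest station; let go past halfway (14 mm of rim) it runs on into the next. Turning takes up to 4 N along the rim: a shut fingertip pressed on it with 6 to 12 N drives it by friction.
- wheel_right (a joint): Angle of the right thumbwheel, rad: (number of dots set) x 0.7854; it grows as the top of the rim is pushed along the box's +x. Built like the left one. All three axles are sprung: a pressed wheel yields 1 mm per 8 N. The units are fitted carelessly: each rim stands up to 5 mm higher or lower than its listed top point, to be found by feel. Dots as on dice; 7 is 6 with one in the middle.
- wheel_left_top (a point): Nominal uppermost point of the left wheel's rim, mid-width, 86 mm over the bench, fixed to the box, axes as the box's; the true rim lies up to 5 mm above or below it. 82 mm to +y of the box's centre line.
- wheel_middle_top (a point): The same for the middle wheel, 30 mm to +y of the box's centre line (52 mm from the left wheel).
- wheel_right_top (a point): The same for the right wheel, 22 mm to -y of the box's centre line (52 mm from the middle wheel).
- enter (a joint): Travel of the enter key, m: 0 up, 0.009 fully down; it springs back. It takes about 2 N to start, 5.5 N at 0.006 and 7 N at the bottom, and counts as pressed from 0.005.
- enter_top (a point): Centre of the top of the enter key, a grey round key 30 mm across that stands 13 mm proud of its black collar, 82 mm to -y of the box's centre line; its top is 100 mm over the bench when up.
- glue: White glue bottle, 52 mm across, 150 mm tall, standing beside the box on the left; origin at the centre of its underside. Leave alone.
- tape: Roll of paper tape, 90 mm across, 30 mm high, lying flat to the right of the box; origin at the centre of its underside. Leave alone.
- jar: Glass jar of screws with a steel lid, 66 mm across, 53 mm high, beyond the box to the right; origin at the centre of its underside. Leave alone.

How it is judged:
By the outcome, as a careful person would: the job done as asked, in the order asked, and still so for the second after the job is handed in, with the robot touching nothing.
It also fails if it takes over 72 s, if anything falls off the work surface, if the arm or the gripper's body presses on something with over 40 N, if the wrist force passes 120 N, or if a joint passes its speed limit or range.

## Working session

There is one attempt and no reset: what is moved stays moved. The work goes in short steps, Python scripts to look and compute and a tool call to move; the robot and the scene stay as the last step left them, time stands still between calls to the robot, and variables do not carry over. Pictures are saved under pics/ and viewed, about 8 in all and at most 12, crops included, and the job is handed in when it is done.

Besides the shell and the picture viewer there is one more tool, called after "Emit:" as name(argument=value, ...), one argument or row to a line, values as JSON. jog_arm: Moves the arm, as the interface text tells. Its arguments: {"type":"object","properties":{"jaw":{"type":"array","items":{"type":"number"}},"travel":{"type":"array","items":{"type":"array","items":{"type":"number"}}},"delta_rot":{"type":"array","items":{"type":"array","items":{"type":"number"}}},"squeeze":{"type":"number"}},"required":["jaw","travel","delta_rot"]}

```bash
mkdir -p pics; ls; python3 - <<'E'
from rig import sense, capture, calibration
import cv2
s=sense(); print(s)
for n in("scene","top"):
    c=calibration(n); print(n,c)
    cv2.imwrite(f"pics/{n}0.png",cv2.resize(capture(n)[:,:,::-1],(800,600),interpolation=cv2.INTER_CUBIC))
E
```

```text
pics
{'clock': 0.0, 'joint_pos': array([ 1.29328924e+00,  9.18849380e-02,  1.23189699e+00, -1.81597596e-05,
        1.81977534e+00, -5.66800817e-02]), 'dq': array([ 0.00142374, -0.00030768,  0.00269222, -0.00226146,  0.00145895,
       -0.00023903]), 'joint_torque': array([-2.43366949e-04, -4.58723795e+01, -4.18029070e+01,  2.99056489e-05,
        1.14824958e-02, -2.81094043e-05]), 'tcp_pos': array([0.13137996, 0.58530234, 0.30272883]), 'tool_rot': array([ 1.10191458e-01,  9.93909894e-01, -9.70092372e-04, -1.54695428e-04]), 'contact_force': array([ 0.40337517,  0.13458163, -0.31504336]), 'wrist_torque': array([ 0.02172656, -0.07093746,  0.01508979]), 'opening': 0.08526957723304326}
scene {'K': array([[528.38000654,   0.        , 274.57871678],
       [  0.        , 528.38000654, 208.94811508],
       [  0.        ,   0.        ,   1.        ]]), 'R': array([[-0.4931218 ,  0.86993216, -0.00699492],
       [ 0.67468863,  0.37734715, -0.63435352],
       [-0.54920501, -0.31753294, -0.77301144]]), 't': array([ 0.29048177, -0.36581451,  1.59368091])}
top {'K': array([[412.77920463,   0.        , 283.34768168],
       [  0.        , 412.77920463, 207.56533638],
       [  0.        ,   0.        ,   1.        ]]), 'R': array([[ 0.02137714, -0.99938111,  0.02793608],
       [-0.99187845, -0.02470432, -0.12476717],
       [ 0.12538009, -0.02504203, -0.99179268]]), 't': array([-0.00550839,  0.61822587,  0.74949427])}
```

View pics/top0.png

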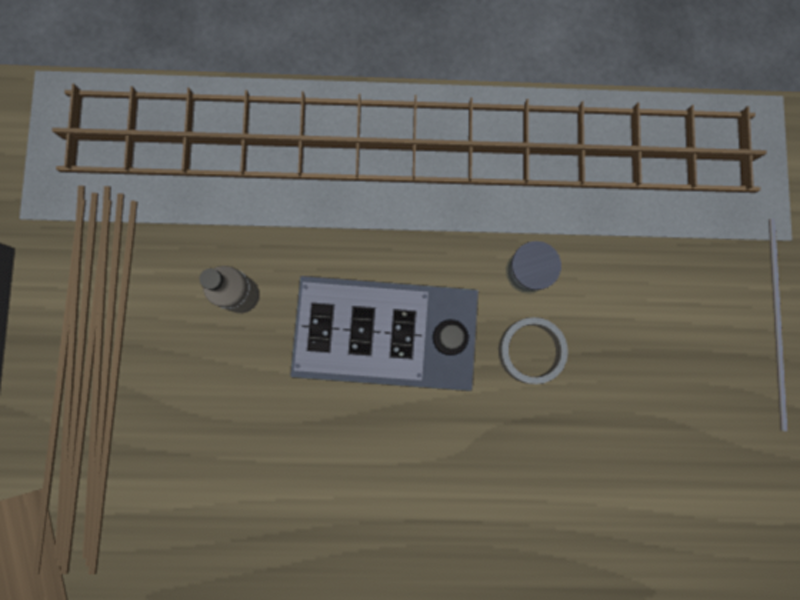

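View pics/scene0.png

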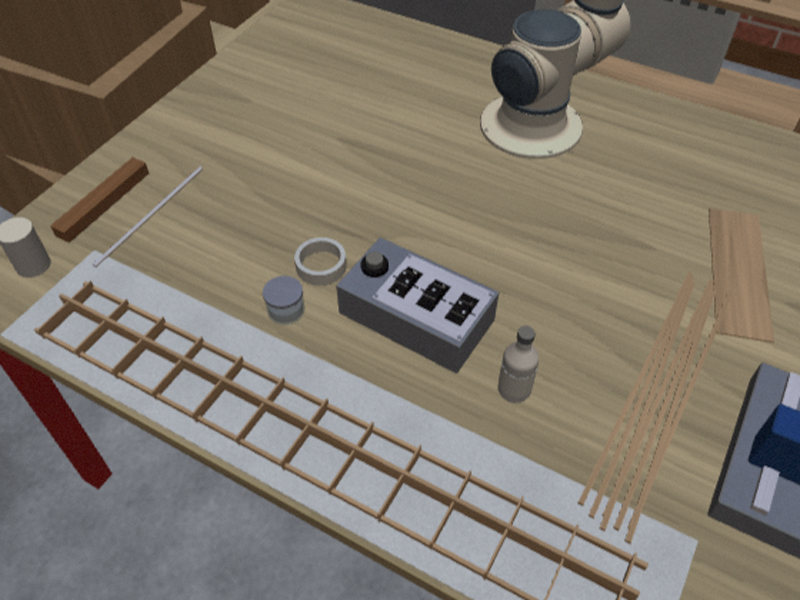

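The top picture shows the box with top-face corners near (300,277), (477,290), (473,390), (292,377), in 800x600 pixels. The scene picture shows the same box with the glue at its left and the tape and jar at its right. I'll fit the pose and enlarge the wheels.

```bash
cat > h.py <<'E'
import numpy as np, cv2
from rig import sense, capture, calibration
from scipy.optimize import least_squares
def ray(n,uv,z):
    c=calibration(n); C=-c["R"].T@c["t"]; d=c["R"].T@np.linalg.inv(c["K"])@np.array([*uv,1.])
    return C+d*(z-C[2])/d[2]
def proj(n,X):
    c=calibration(n); p=(c["R"]@np.asarray(X,float).T).T+c["t"]; p=p@c["K"].T; return p[:,:2]/p[:,2:]
def crop(n,u,v,w,h,f,name):
    im=capture(n)[v:v+h,u:u+w,::-1]
    cv2.imwrite(f"pics/{name}.png",cv2.convertScaleAbs(cv2.resize(im,None,fx=f,fy=f,interpolation=cv2.INTER_CUBIC),alpha=1.5))
E
python3 - <<'E'
from h import *
print(-calibration("top")["R"].T@calibration("top")["t"])
for uv in [(300,277),(477,290),(473,390),(292,377)]: print(ray("top",np.array(uv)*.7,.075).round(4))
a=capture("top")[188:278,200:340,::-1]; b=capture("scene")[160:265,230:355,::-1]
a=cv2.resize(a,(560,360),interpolation=cv2.INTER_CUBIC)
cv2.imwrite("pics/c1.png",cv2.convertScaleAbs(cv2.resize(a,(784,504)),alpha=1.5))
cv2.imwrite("pics/c2.png",cv2.convertScaleAbs(cv2.resize(b,None,fx=5.6,fy=5.6,interpolation=cv2.INTER_CUBIC),alpha=1.5))
E
```

```text
[0.51935101 0.02853672 0.82063111]
[0.6353 0.1437 0.075 ]
[ 0.6243 -0.0826  0.075 ]
[ 0.4976 -0.0784  0.075 ]
[0.509  0.1482 0.075 ]
```

View pics/c1.png

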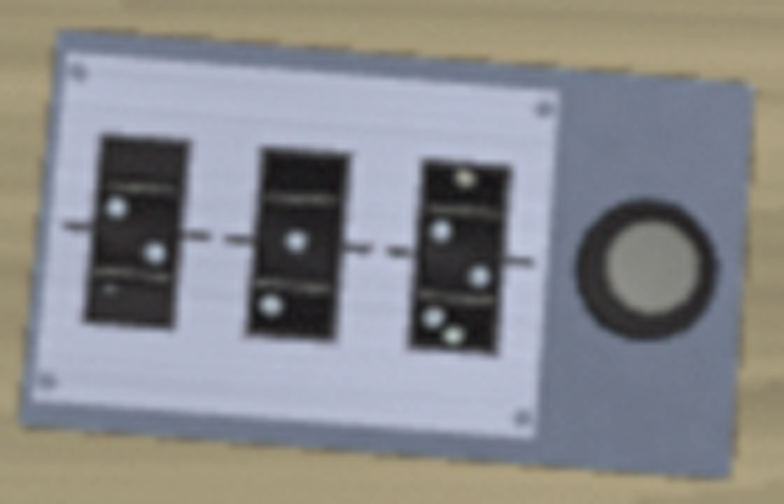

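View pics/c2.png

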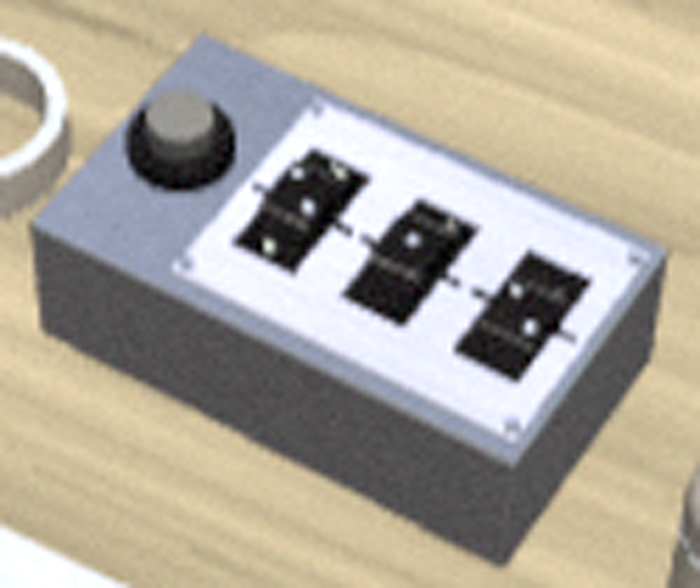

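The wheels read left 2, middle 1, right 2. The next higher station is on the robot side, so the pushes needed are +2, +1 and +3 along the box's +x. Next I'll fit the box pose from both views.

```bash
python3 - <<'E'
from h import *
L=[];U=[];N=[]
def add(n,b,uv,o):
    N.append(n);L.append(b);U.append(np.array(o)+np.array(uv)/5.6)
for b,uv in [((.065,.115,.075),(58,30)),((.065,-.115,.075),(753,84)),((-.065,-.115,.075),(731,475)),((-.065,.115,.075),(22,427)),
  ((0,-.082,.1),(653,267)),((0,.082,.075),(137,232)),((0,.03,.075),(298.5,245)),((0,-.022,.075),(459.5,257))]: add("top",b,uv,(200,188))
for b,uv in [((-.065,-.115,.075),(203,37)),((-.065,.115,.075),(665,248)),((.065,-.115,.075),(35,228)),((.065,.115,.075),(513,465)),((0,-.082,.1),(180,117))]: add("scene",b,uv,(230,160))
L=np.array(L);U=np.array(U);N=np.array(N)
def W(p,L):
    c,s=np.cos(p[2]),np.sin(p[2]); return np.c_[p[0]+c*L[:,0]-s*L[:,1],p[1]+s*L[:,0]+c*L[:,1],L[:,2]]
def res(p,sel):
    X=W(p,L); return np.concatenate([(proj(n,X[N==n])-U[N==n]).ravel() for n in sel])
for sel in (["top"],["scene"],["top","scene"]):
    r=least_squares(res,[.567,.033,-.045],args=(sel,)); print(sel,r.x.round(4),r.fun.reshape(-1,2).round(1).tolist())
p=r.x
print(W(p,np.array([[0,.082,.086],[0,.03,.086],[0,-.022,.086],[0,-.082,.1]])).round(4))
from scipy.spatial.transform import Rotation as R
print(R.from_quat(sense()["tool_rot"]).as_matrix().round(3))
E
```

```text
['top'] [ 0.5668  0.0329 -0.0499] [[-0.7, -0.6], [0.8, -0.9], [0.8, 1.0], [-1.1, 0.4], [0.1, -0.2], [0.1, 0.2], [0.1, -0.0], [0.1, -0.0]]
['scene'] [ 0.57    0.0363 -0.0526] [[-0.5, -0.8], [1.3, 0.2], [-1.4, -0.5], [0.6, 0.7], [-0.1, -0.0]]
['top', 'scene'] [ 0.5673  0.0336 -0.0504] [[-1.1, -0.9], [0.5, -1.1], [0.3, 0.7], [-1.6, 0.1], [-0.4, -0.5], [-0.3, -0.1], [-0.3, -0.3], [-0.3, -0.3], [-1.0, -1.9], [0.8, -1.1], [-1.8, -1.6], [0.1, -0.7], [-0.5, -1.1]]
[[ 0.5715  0.1155  0.086 ]
 [ 0.5688  0.0636  0.086 ]
 [ 0.5662  0.0117  0.086 ]
 [ 0.5632 -0.0483  0.1   ]]
[[-0.976  0.219 -0.   ]
 [ 0.219  0.976 -0.001]
 [ 0.    -0.001 -1.   ]]
```

Emit:
jog_arm(
  jaw=[-1,-1,-1,-1,-1,-1,-1,-1,-1,-1],
  travel=[
    [0,0,0],
    [0,0,0],
    [-2.8,-2.8,0],
    [-2.8,-2.8,0],
    [-2.8,-2.8,0],
    [-2.8,-2.8,0],
    [-2.8,-2.8,0],
    [-2.8,-2.8,0],
    [-2.8,-2.8,0],
    [-2.8,-2.8,0],
  ],
  delta_rot=[
    [0,0,-0.085],
    [0,0,-0.085],
    [0,0,0],
    [0,0,0],
    [0,0,0],
    [0,0,0],
    [0,0,0],
    [0,0,0],
    [0,0,0],
    [0,0,0],
  ],
  squeeze=20,
)

```text
clock: 1.2
tcp_pos: [0.3445, 0.349, 0.3038]
tool_rot: [0.025, 1.0, -0.0, 0.0]
contact_force: [0.9, -0.5, 0.4]
opening: 0.0003
```

Emit:
jog_arm(
  jaw=[-1,-1,-1,-1,-1,-1,-1,-1,-1,-1],
  travel=[
    [-2.8,-2.8,0],
    [-2.8,-2.8,0],
    [-2.8,-2.8,0],
    [-2.8,-2.8,0],
    [-2.8,-2.8,0],
    [-2.8,-2.8,0],
    [-2.8,-2.8,0],
    [-2.8,-2.3,0],
    [0,0,0],
    [0,0,0],
  ],
  delta_rot=[
    [0,0,0],
    [0,0,0],
    [0,0,0],
    [0,0,0],
    [0,0,0],
    [0,0,0],
    [0,0,0],
    [0,0,0],
    [0,0,0],
    [0,0,0],
  ],
)

```text
clock: 2.2
tcp_pos: [0.5565, 0.1198, 0.3032]
tool_rot: [0.026, 1.0, 0.0, -0.001]
contact_force: [-0.2, 0.6, -0.6]
opening: -0.0
```

Emit:
jog_arm(
  jaw=[-1,-1,-1,-1,-1,-1,-1,-1],
  travel=[
    [-0.55,-0.3,3],
    [0,0,3],
    [0,0,3],
    [0,0,2.5],
    [0,0,1],
    [0,0,0.5],
    [0,0,0.2],
    [0,0,0],
  ],
  delta_rot=[
    [0,0,0],
    [0,0,0],
    [0,0,0],
    [0,0,0],
    [0,0,0],
    [0,0,0],
    [0,0,0],
    [0,0,0],
  ],
)

```text
clock: 3.0
tcp_pos: [0.562, 0.1173, 0.1733]
tool_rot: [0.025, 1.0, 0.0, 0.001]
contact_force: [-0.4, 0.1, 0.3]
opening: -0.0001
```

```bash
python3 - <<'E'
from h import *
crop("scene",230,130,140,105,5.6,"c3")
s=sense();print(s["tcp_pos"],s["contact_force"])
E
```

```text
[0.56215122 0.11722959 0.17351508] [-0.03380831  0.29679919 -0.15065612]
```

View pics/c3.png

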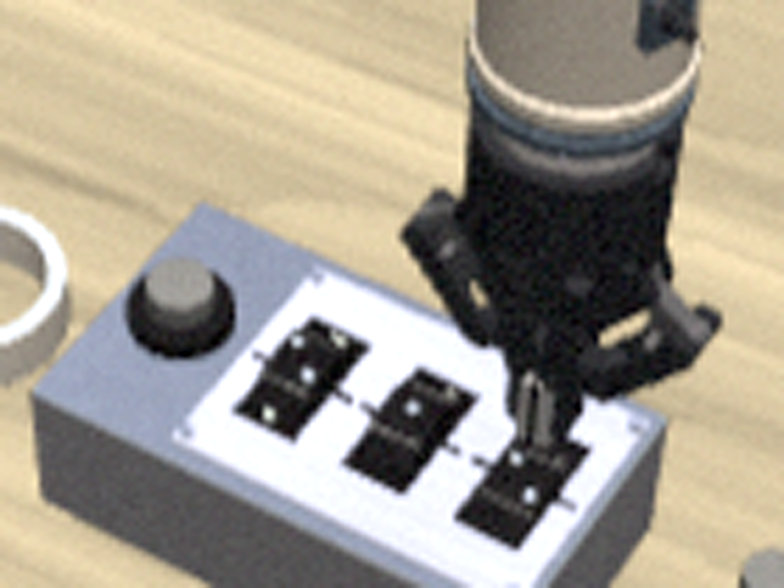

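The picture shows the shut fingertips, tip near (540,440) in the crop, over the robot-side half of the left wheel. Now I'll feel for the rim.

Emit:
jog_arm(
  jaw=[-1,-1,-1,-1,-1],
  travel=[
    [0,0,0.25],
    [0,0,0.25],
    [0,0,0.2],
    [0,0,0.1],
    [0,0,0],
  ],
  delta_rot=[
    [0,0,0],
    [0,0,0],
    [0,0,0],
    [0,0,0],
    [0,0,0],
  ],
)

```text
clock: 3.55
tcp_pos: [0.5616, 0.117, 0.1635]
tool_rot: [0.025, 1.0, -0.0, -0.0]
contact_force: [-1.0, 0.1, 0.3]
opening: -0.0002
```

Emit:
jog_arm(
  jaw=[-1,-1,-1,-1],
  travel=[
    [0,0,0.05],
    [0,0,0.05],
    [0,0,0.05],
    [0,0,0],
  ],
  delta_rot=[
    [0,0,0],
    [0,0,0],
    [0,0,0],
    [0,0,0],
  ],
)

```text
clock: 3.95
tcp_pos: [0.5617, 0.117, 0.1623]
tool_rot: [0.025, 1.0, -0.0, -0.0]
contact_force: [-0.2, -0.6, -0.2]
opening: 0.0002
```

Emit:
jog_arm(
  jaw=[-1,-1,-1,-1,-1],
  travel=[
    [0,0,0.05],
    [0,0,0.05],
    [0,0,0.05],
    [0,0,0],
    [0,0,0],
  ],
  delta_rot=[
    [0,0,0],
    [0,0,0],
    [0,0,0],
    [0,0,0],
    [0,0,0],
  ],
)

```text
clock: 4.45
tcp_pos: [0.5617, 0.117, 0.1609]
tool_rot: [0.025, 1.0, -0.0, -0.0]
contact_force: [0.6, 0.2, 0.1]
opening: 0.0001
```

Emit:
jog_arm(
  jaw=[-1,-1,-1,-1],
  travel=[
    [0,0,0.05],
    [0,0,0.05],
    [0,0,0],
    [0,0,0],
  ],
  delta_rot=[
    [0,0,0],
    [0,0,0],
    [0,0,0],
    [0,0,0],
  ],
)

```text
clock: 4.85
tcp_pos: [0.5617, 0.117, 0.1598]
tool_rot: [0.025, 1.0, -0.0, -0.0]
contact_force: [0.2, 0.1, 0.4]
opening: -0.0001
```

Emit:
jog_arm(
  jaw=[-1,-1,-1,-1],
  travel=[
    [0,0,0.05],
    [0,0,0.05],
    [0,0,0],
    [0,0,0],
  ],
  delta_rot=[
    [0,0,0],
    [0,0,0],
    [0,0,0],
    [0,0,0],
  ],
)

```text
clock: 5.25
tcp_pos: [0.5617, 0.117, 0.1588]
tool_rot: [0.025, 1.0, -0.0, -0.0]
contact_force: [-0.3, 0.5, 0.1]
opening: 0.0001
```

Emit:
jog_arm(
  jaw=[-1,-1,-1,-1],
  travel=[
    [0,0,0.05],
    [0,0,0.05],
    [0,0,0],
    [0,0,0],
  ],
  delta_rot=[
    [0,0,0],
    [0,0,0],
    [0,0,0],
    [0,0,0],
  ],
)

```text
clock: 5.65
tcp_pos: [0.5617, 0.117, 0.1579]
tool_rot: [0.025, 1.0, 0.0, 0.0]
contact_force: [0.4, -0.2, 0.7]
opening: 0.0001
```

Emit:
jog_arm(
  jaw=[-1,-1,-1,-1],
  travel=[
    [0,0,0.05],
    [0,0,0.05],
    [0,0,0],
    [0,0,0],
  ],
  delta_rot=[
    [0,0,0],
    [0,0,0],
    [0,0,0],
    [0,0,0],
  ],
)

```text
clock: 6.05
tcp_pos: [0.5617, 0.117, 0.1569]
tool_rot: [0.025, 1.0, -0.0, -0.0]
contact_force: [0.3, -0.2, 0.2]
opening: 0.0002
```

Emit:
jog_arm(
  jaw=[-1,-1,-1,-1],
  travel=[
    [0,0,0.04],
    [0,0,0.04],
    [0,0,0],
    [0,0,0],
  ],
  delta_rot=[
    [0,0,0],
    [0,0,0],
    [0,0,0],
    [0,0,0],
  ],
)

```text
clock: 6.45
tcp_pos: [0.5617, 0.117, 0.1561]
tool_rot: [0.025, 1.0, -0.0, -0.0]
contact_force: [-0.3, 0.7, 0.3]
opening: -0.0002
```

Emit:
jog_arm(
  jaw=[-1,-1,-1,-1],
  travel=[
    [0,0,0.05],
    [0,0,0.05],
    [0,0,0],
    [0,0,0],
  ],
  delta_rot=[
    [0,0,0],
    [0,0,0],
    [0,0,0],
    [0,0,0],
  ],
)

```text
clock: 6.85
tcp_pos: [0.5616, 0.117, 0.155]
tool_rot: [0.025, 1.0, -0.0, -0.0]
contact_force: [-0.5, -0.7, 0.1]
opening: -0.0001
```

Emit:
jog_arm(
  jaw=[-1,-1,-1,-1],
  travel=[
    [0,0,0.04],
    [0,0,0.04],
    [0,0,0],
    [0,0,0],
  ],
  delta_rot=[
    [0,0,0],
    [0,0,0],
    [0,0,0],
    [0,0,0],
  ],
)

```text
clock: 7.25
tcp_pos: [0.5617, 0.117, 0.1542]
tool_rot: [0.025, 1.0, -0.0, -0.0]
contact_force: [-0.5, 0.2, 0.7]
opening: 0.0
```

Emit:
jog_arm(
  jaw=[-1,-1,-1,-1],
  travel=[
    [0,0,0.05],
    [0,0,0.05],
    [0,0,0],
    [0,0,0],
  ],
  delta_rot=[
    [0,0,0],
    [0,0,0],
    [0,0,0],
    [0,0,0],
  ],
)

```text
clock: 7.65
tcp_pos: [0.5618, 0.117, 0.1536]
tool_rot: [0.025, 1.0, 0.0, 0.0]
contact_force: [-0.4, -0.4, 1.7]
opening: 0.0003
```

Emit:
jog_arm(
  jaw=[-1,-1,-1,-1],
  travel=[
    [0,0,0.05],
    [0,0,0.05],
    [0,0,0],
    [0,0,0],
  ],
  delta_rot=[
    [0,0,0],
    [0,0,0],
    [0,0,0],
    [0,0,0],
  ],
)

```text
clock: 8.05
tcp_pos: [0.5619, 0.117, 0.1531]
tool_rot: [0.025, 1.0, 0.0, 0.001]
contact_force: [-0.7, -0.7, 4.1]
opening: -0.0001
```

Emit:
jog_arm(
  jaw=[-1,-1,-1,-1,-1],
  travel=[
    [0,0,0.05],
    [0,0,0.05],
    [0,0,0.05],
    [0,0,0],
    [0,0,0],
  ],
  delta_rot=[
    [0,0,0],
    [0,0,0],
    [0,0,0],
    [0,0,0],
    [0,0,0],
  ],
)

```text
clock: 8.55
tcp_pos: [0.5622, 0.117, 0.1526]
tool_rot: [0.025, 1.0, 0.0, 0.001]
contact_force: [-1.8, -0.2, 9.3]
opening: -0.0002
```

Emit:
jog_arm(
  jaw=[-1,-1,-1,-1,-1],
  travel=[
    [-0.2,0,0],
    [-0.2,0,0],
    [-0.2,0,0],
    [-0.2,0,0],
    [0,0,0],
  ],
  delta_rot=[
    [0,0,0],
    [0,0,0],
    [0,0,0],
    [0,0,0],
    [0,0,0],
  ],
)

```text
clock: 9.05
tcp_pos: [0.57, 0.1166, 0.1527]
tool_rot: [0.025, 1.0, 0.0, 0.001]
contact_force: [-3.9, -0.8, 9.7]
opening: -0.0002
```

Emit:
jog_arm(
  jaw=[-1,-1,-1,-1,-1,-1],
  travel=[
    [-0.3,0,0],
    [-0.3,0,0],
    [-0.3,0,0],
    [-0.3,0,0],
    [-0.3,0,0],
    [0,0,0],
  ],
  delta_rot=[
    [0,0,0],
    [0,0,0],
    [0,0,0],
    [0,0,0],
    [0,0,0],
    [0,0,0],
  ],
)

```text
clock: 9.65
tcp_pos: [0.5861, 0.1157, 0.1524]
tool_rot: [0.026, 1.0, 0.0, 0.002]
contact_force: [2.8, -0.2, 6.0]
opening: 0.0
```

Emit:
jog_arm(
  jaw=[-1,-1,-1,-1,-1,-1,-1,-1,-1,-1],
  travel=[
    [0,0,-0.25],
    [0,0,-0.25],
    [1.2,0,0],
    [1.2,0,0],
    [0,0,0],
    [0,0,0.15],
    [0,0,0.1],
    [0,0,0.1],
    [0,0,0],
    [0,0,0],
  ],
  delta_rot=[
    [0,0,0],
    [0,0,0],
    [0,0,0],
    [0,0,0],
    [0,0,0],
    [0,0,0],
    [0,0,0],
    [0,0,0],
    [0,0,0],
    [0,0,0],
  ],
)

```text
clock: 10.65
tcp_pos: [0.5611, 0.1171, 0.153]
tool_rot: [0.025, 1.0, 0.0, 0.0]
contact_force: [-1.4, 0.4, 5.2]
opening: -0.0001
```

Emit:
jog_arm(
  jaw=[-1,-1,-1,-1,-1],
  travel=[
    [0,0,0.05],
    [0,0,0.05],
    [0,0,0.05],
    [0,0,0],
    [0,0,0],
  ],
  delta_rot=[
    [0,0,0],
    [0,0,0],
    [0,0,0],
    [0,0,0],
    [0,0,0],
  ],
)

```text
clock: 11.15
tcp_pos: [0.5613, 0.1171, 0.1525]
tool_rot: [0.025, 1.0, 0.0, 0.001]
contact_force: [-1.8, 0.4, 8.1]
opening: 0.0001
```

Emit:
jog_arm(
  jaw=[-1,-1,-1,-1,-1,-1,-1,-1,-1],
  travel=[
    [-0.2,0,0.03],
    [-0.3,0,0],
    [-0.3,0,0],
    [-0.3,0,0],
    [-0.3,0,0],
    [-0.3,0,0],
    [-0.3,0,0],
    [-0.3,0,0],
    [0,0,0],
  ],
  delta_rot=[
    [0,0,0],
    [0,0,0],
    [0,0,0],
    [0,0,0],
    [0,0,0],
    [0,0,0],
    [0,0,0],
    [0,0,0],
    [0,0,0],
  ],
)

```text
clock: 12.05
tcp_pos: [0.5854, 0.1157, 0.1524]
tool_rot: [0.026, 1.0, 0.0, 0.003]
contact_force: [2.8, -1.0, 7.1]
opening: 0.0003
```

Emit:
jog_arm(
  jaw=[-1,-1,-1,-1,-1,-1,-1],
  travel=[
    [0,0,-0.3],
    [0,0,-0.4],
    [0,0,-1.1],
    [2.3,-2.0,0],
    [0,-3.2,0],
    [0,0,0],
    [0,0,0],
  ],
  delta_rot=[
    [0,0,0],
    [0,0,0],
    [0,0,0],
    [0,0,0],
    [0,0,0],
    [0,0,0],
    [0,0,0],
  ],
)

```text
clock: 12.75
tcp_pos: [0.558, 0.0648, 0.1688]
tool_rot: [0.026, 1.0, 0.0, 0.0]
contact_force: [0.3, -0.2, 0.1]
opening: 0.0
```

```bash
python3 - <<'E'
from h import *
a=capture("top")[188:278,200:340,::-1]; b=capture("scene")[150:255,240:350,::-1]
f=lambda i,k:cv2.convertScaleAbs(cv2.resize(i,None,fx=k,fy=k,interpolation=cv2.INTER_CUBIC),alpha=1.5)
b=f(b,5.6)
cv2.imwrite("pics/c4.png",b)
s=sense();print(s["tcp_pos"],s["contact_force"])
E
```

```text
[0.55813746 0.06562931 0.16863174] [-0.36527344 -0.38461161 -0.30985194]
```

View pics/c4.png

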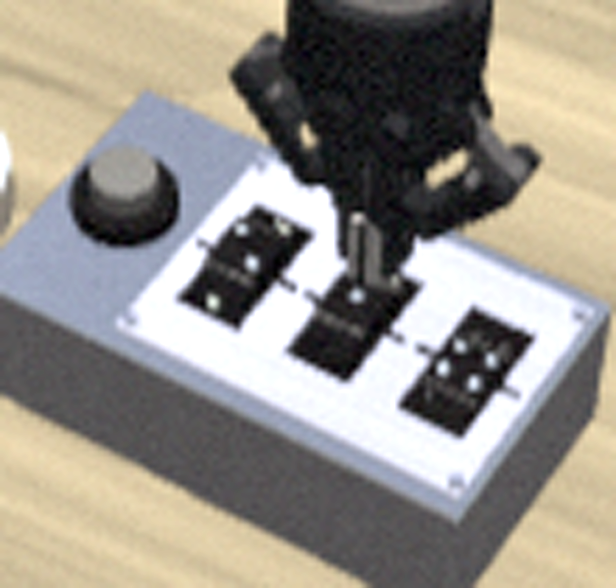

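The crop shows the left wheel at four dots, near (465,365), centred on the index line. The finger is now over the middle wheel, which I'll feel for in 1.5–2 mm steps.

Emit:
jog_arm(
  jaw=[-1,-1,-1,-1,-1],
  travel=[
    [-0.1,-0.1,0.1],
    [0,0,0.1],
    [0,0,0.1],
    [0,0,0],
    [0,0,0],
  ],
  delta_rot=[
    [0,0,0],
    [0,0,0],
    [0,0,0],
    [0,0,0],
    [0,0,0],
  ],
)

```text
clock: 13.35
tcp_pos: [0.559, 0.0642, 0.1654]
tool_rot: [0.025, 1.0, 0.0, -0.0]
contact_force: [0.3, 0.1, -0.9]
opening: 0.0004
```

Emit:
jog_arm(
  jaw=[-1,-1,-1,-1],
  travel=[
    [0,0,0.05],
    [0,0,0.05],
    [0,0,0.05],
    [0,0,0],
  ],
  delta_rot=[
    [0,0,0],
    [0,0,0],
    [0,0,0],
    [0,0,0],
  ],
)

```text
clock: 13.75
tcp_pos: [0.559, 0.0641, 0.1639]
tool_rot: [0.025, 1.0, -0.0, -0.0]
contact_force: [-0.4, -0.2, 0.8]
opening: -0.0001
```

Emit:
jog_arm(
  jaw=[-1,-1,-1,-1],
  travel=[
    [0,0,0.05],
    [0,0,0.05],
    [0,0,0.05],
    [0,0,0],
  ],
  delta_rot=[
    [0,0,0],
    [0,0,0],
    [0,0,0],
    [0,0,0],
  ],
)

```text
clock: 14.15
tcp_pos: [0.5589, 0.064, 0.1623]
tool_rot: [0.025, 1.0, -0.0, -0.0]
contact_force: [-0.6, 0.6, 0.4]
opening: -0.0
```

Emit:
jog_arm(
  jaw=[-1,-1,-1,-1],
  travel=[
    [0,0,0.05],
    [0,0,0.05],
    [0,0,0.05],
    [0,0,0],
  ],
  delta_rot=[
    [0,0,0],
    [0,0,0],
    [0,0,0],
    [0,0,0],
  ],
)

```text
clock: 14.55
tcp_pos: [0.5592, 0.0641, 0.1616]
tool_rot: [0.025, 1.0, 0.0, 0.001]
contact_force: [-0.6, -0.9, 3.6]
opening: -0.0001
```

Emit:
jog_arm(
  jaw=[-1,-1,-1,-1],
  travel=[
    [0,0,0.05],
    [0,0,0.05],
    [0,0,0.05],
    [0,0,0],
  ],
  delta_rot=[
    [0,0,0],
    [0,0,0],
    [0,0,0],
    [0,0,0],
  ],
)

```text
clock: 14.95
tcp_pos: [0.5595, 0.0641, 0.161]
tool_rot: [0.025, 1.0, 0.0, 0.001]
contact_force: [-1.9, -0.6, 8.2]
opening: 0.0002
```

Emit:
jog_arm(
  jaw=[-1,-1,-1,-1,-1,-1,-1,-1,-1],
  travel=[
    [-0.2,0,0.03],
    [-0.3,0,0],
    [-0.3,0,0],
    [-0.3,0,0],
    [-0.3,0,0],
    [-0.3,0,0],
    [-0.3,0,0],
    [-0.3,0,0],
    [0,0,0],
  ],
  delta_rot=[
    [0,0,0],
    [0,0,0],
    [0,0,0],
    [0,0,0],
    [0,0,0],
    [0,0,0],
    [0,0,0],
    [0,0,0],
    [0,0,0],
  ],
)

```text
clock: 15.85
tcp_pos: [0.5833, 0.0628, 0.1608]
tool_rot: [0.025, 1.0, 0.0, 0.002]
contact_force: [3.4, -0.2, 6.1]
opening: -0.0002
```

Emit:
jog_arm(
  jaw=[-1,-1,-1,-1,-1,-1,-1],
  travel=[
    [0,0,-0.3],
    [0,0,-0.4],
    [0,0,-0.5],
    [2.3,-2.0,0],
    [0,-3.2,0],
    [0,0,0],
    [0,0,0],
  ],
  delta_rot=[
    [0,0,0],
    [0,0,0],
    [0,0,0],
    [0,0,0],
    [0,0,0],
    [0,0,0],
    [0,0,0],
  ],
)

```text
clock: 16.55
tcp_pos: [0.5562, 0.0118, 0.1711]
tool_rot: [0.026, 1.0, 0.0, -0.0]
contact_force: [-0.2, 0.4, -0.7]
opening: -0.0001
```

Emit:
jog_arm(
  jaw=[-1,-1,-1,-1,-1],
  travel=[
    [-0.1,0,0.1],
    [0,0,0.1],
    [0,0,0.15],
    [0,0,0],
    [0,0,0],
  ],
  delta_rot=[
    [0,0,0],
    [0,0,0],
    [0,0,0],
    [0,0,0],
    [0,0,0],
  ],
)

```text
clock: 17.05
tcp_pos: [0.5573, 0.0124, 0.1675]
tool_rot: [0.025, 1.0, 0.0, -0.0]
contact_force: [0.2, -0.5, 0.8]
opening: -0.0001
```

Emit:
jog_arm(
  jaw=[-1,-1,-1,-1],
  travel=[
    [0,0,0.05],
    [0,0,0.05],
    [0,0,0.05],
    [0,0,0],
  ],
  delta_rot=[
    [0,0,0],
    [0,0,0],
    [0,0,0],
    [0,0,0],
  ],
)

```text
clock: 17.45
tcp_pos: [0.5573, 0.0121, 0.1661]
tool_rot: [0.025, 1.0, -0.0, -0.0]
contact_force: [-0.1, 0.7, 0.2]
opening: 0.0001
```

Emit:
jog_arm(
  jaw=[-1,-1,-1,-1],
  travel=[
    [0,0,0.05],
    [0,0,0.05],
    [0,0,0.05],
    [0,0,0],
  ],
  delta_rot=[
    [0,0,0],
    [0,0,0],
    [0,0,0],
    [0,0,0],
  ],
)

```text
clock: 17.85
tcp_pos: [0.5573, 0.0121, 0.1645]
tool_rot: [0.025, 1.0, 0.0, -0.0]
contact_force: [0.1, 0.0, -0.0]
opening: -0.0001
```

Emit:
jog_arm(
  jaw=[-1,-1,-1,-1],
  travel=[
    [0,0,0.05],
    [0,0,0.05],
    [0,0,0.05],
    [0,0,0],
  ],
  delta_rot=[
    [0,0,0],
    [0,0,0],
    [0,0,0],
    [0,0,0],
  ],
)

```text
clock: 18.25
tcp_pos: [0.5573, 0.0121, 0.1631]
tool_rot: [0.025, 1.0, -0.0, -0.0]
contact_force: [-0.2, 0.5, -0.3]
opening: -0.0002
```

Emit:
jog_arm(
  jaw=[-1,-1,-1,-1],
  travel=[
    [0,0,0.05],
    [0,0,0.05],
    [0,0,0.05],
    [0,0,0],
  ],
  delta_rot=[
    [0,0,0],
    [0,0,0],
    [0,0,0],
    [0,0,0],
  ],
)

```text
clock: 18.65
tcp_pos: [0.5574, 0.0121, 0.1618]
tool_rot: [0.025, 1.0, -0.0, 0.0]
contact_force: [-0.2, -0.5, -0.2]
opening: 0.0003
```

Emit:
jog_arm(
  jaw=[-1,-1,-1,-1],
  travel=[
    [0,0,0.05],
    [0,0,0.05],
    [0,0,0.05],
    [0,0,0],
  ],
  delta_rot=[
    [0,0,0],
    [0,0,0],
    [0,0,0],
    [0,0,0],
  ],
)

```text
clock: 19.05
tcp_pos: [0.5576, 0.0121, 0.1611]
tool_rot: [0.025, 1.0, -0.0, 0.001]
contact_force: [-0.5, -0.4, 4.1]
opening: 0.0
```

Emit:
jog_arm(
  jaw=[-1,-1,-1,-1],
  travel=[
    [0,0,0.05],
    [0,0,0.05],
    [0,0,0.05],
    [0,0,0],
  ],
  delta_rot=[
    [0,0,0],
    [0,0,0],
    [0,0,0],
    [0,0,0],
  ],
)

```text
clock: 19.45
tcp_pos: [0.5579, 0.0121, 0.1606]
tool_rot: [0.025, 1.0, -0.0, 0.001]
contact_force: [-2.8, 0.5, 7.8]
opening: 0.0001
```

Next come three strokes on the right wheel.

Emit:
jog_arm(
  jaw=[-1,-1,-1,-1,-1,-1,-1,-1,-1],
  travel=[
    [-0.2,0,0.03],
    [-0.3,0,0],
    [-0.3,0,0],
    [-0.3,0,0],
    [-0.3,0,0],
    [-0.3,0,0],
    [-0.3,0,0],
    [-0.3,0,0],
    [0,0,0],
  ],
  delta_rot=[
    [0,0,0],
    [0,0,0],
    [0,0,0],
    [0,0,0],
    [0,0,0],
    [0,0,0],
    [0,0,0],
    [0,0,0],
    [0,0,0],
  ],
)

```text
clock: 20.35
tcp_pos: [0.5818, 0.0108, 0.1601]
tool_rot: [0.025, 1.0, -0.0, 0.002]
contact_force: [2.6, -0.6, 5.9]
opening: 0.0001
```

Emit:
jog_arm(
  jaw=[-1,-1,-1,-1,-1,-1,-1,-1,-1,-1],
  travel=[
    [0,0,-0.25],
    [0,0,-0.25],
    [1.15,0,0],
    [1.15,0,0],
    [0,0,0],
    [0,0,0.15],
    [0,0,0.1],
    [0,0,0.1],
    [0,0,0],
    [0,0,0],
  ],
  delta_rot=[
    [0,0,0],
    [0,0,0],
    [0,0,0],
    [0,0,0],
    [0,0,0],
    [0,0,0],
    [0,0,0],
    [0,0,0],
    [0,0,0],
    [0,0,0],
  ],
)

```text
clock: 21.35
tcp_pos: [0.558, 0.0121, 0.161]
tool_rot: [0.025, 1.0, 0.0, 0.001]
contact_force: [-0.5, -0.3, 6.0]
opening: 0.0001
```

Emit:
jog_arm(
  jaw=[-1,-1,-1,-1,-1],
  travel=[
    [0,0,0.05],
    [0,0,0.05],
    [0,0,0.05],
    [0,0,0],
    [0,0,0],
  ],
  delta_rot=[
    [0,0,0],
    [0,0,0],
    [0,0,0],
    [0,0,0],
    [0,0,0],
  ],
)

```text
clock: 21.85
tcp_pos: [0.5583, 0.012, 0.1605]
tool_rot: [0.025, 1.0, -0.0, 0.002]
contact_force: [-3.4, -0.3, 9.3]
opening: -0.0003
```

Emit:
jog_arm(
  jaw=[-1,-1,-1,-1,-1,-1,-1,-1,-1],
  travel=[
    [-0.2,0,0],
    [-0.3,0,0],
    [-0.3,0,0],
    [-0.3,0,0],
    [-0.3,0,0],
    [-0.3,0,0],
    [-0.3,0,0],
    [-0.3,0,0],
    [0,0,0],
  ],
  delta_rot=[
    [0,0,0],
    [0,0,0],
    [0,0,0],
    [0,0,0],
    [0,0,0],
    [0,0,0],
    [0,0,0],
    [0,0,0],
    [0,0,0],
  ],
)

```text
clock: 22.75
tcp_pos: [0.5821, 0.0107, 0.1601]
tool_rot: [0.025, 1.0, -0.0, 0.002]
contact_force: [2.8, 0.5, 5.3]
opening: -0.0001
```

Emit:
jog_arm(
  jaw=[-1,-1,-1,-1,-1,-1,-1,-1,-1,-1],
  travel=[
    [0,0,-0.25],
    [0,0,-0.25],
    [1.2,0,0],
    [1.15,0,0],
    [0,0,0],
    [0,0,0.15],
    [0,0,0.1],
    [0,0,0.1],
    [0,0,0],
    [0,0,0],
  ],
  delta_rot=[
    [0,0,0],
    [0,0,0],
    [0,0,0],
    [0,0,0],
    [0,0,0],
    [0,0,0],
    [0,0,0],
    [0,0,0],
    [0,0,0],
    [0,0,0],
  ],
)

```text
clock: 23.75
tcp_pos: [0.5575, 0.0121, 0.161]
tool_rot: [0.025, 1.0, -0.0, 0.001]
contact_force: [-1.9, 0.6, 6.1]
opening: -0.0001
```

Emit:
jog_arm(
  jaw=[-1,-1,-1,-1,-1],
  travel=[
    [0,0,0.05],
    [0,0,0.05],
    [0,0,0.03],
    [0,0,0],
    [0,0,0],
  ],
  delta_rot=[
    [0,0,0],
    [0,0,0],
    [0,0,0],
    [0,0,0],
    [0,0,0],
  ],
)

```text
clock: 24.25
tcp_pos: [0.5577, 0.0121, 0.1606]
tool_rot: [0.025, 1.0, -0.0, 0.001]
contact_force: [-3.3, -0.1, 8.2]
opening: 0.0
```

Emit:
jog_arm(
  jaw=[-1,-1,-1,-1,-1,-1,-1,-1,-1],
  travel=[
    [-0.2,0,0.03],
    [-0.3,0,0],
    [-0.3,0,0],
    [-0.3,0,0],
    [-0.3,0,0],
    [-0.3,0,0],
    [-0.3,0,0],
    [-0.3,0,0],
    [0,0,0],
  ],
  delta_rot=[
    [0,0,0],
    [0,0,0],
    [0,0,0],
    [0,0,0],
    [0,0,0],
    [0,0,0],
    [0,0,0],
    [0,0,0],
    [0,0,0],
  ],
)

```text
clock: 25.15
tcp_pos: [0.5817, 0.0108, 0.1601]
tool_rot: [0.025, 1.0, -0.0, 0.003]
contact_force: [3.8, -1.1, 6.3]
opening: 0.0002
```

Emit:
jog_arm(
  jaw=[-1,-1,-1,-1,-1,-1,-1,-1],
  travel=[
    [0,0,-0.3],
    [0,0,-0.4],
    [0,0,-1.2],
    [0,0,-1.2],
    [0.7,-3.0,0],
    [0.7,-3.0,0],
    [0,0,0],
    [0,0,0],
  ],
  delta_rot=[
    [0,0,0],
    [0,0,0],
    [0,0,0],
    [0,0,0],
    [0,0,0],
    [0,0,0],
    [0,0,0],
    [0,0,0],
  ],
)

```text
clock: 25.95
tcp_pos: [0.5629, -0.0487, 0.1902]
tool_rot: [0.026, 1.0, 0.0, 0.001]
contact_force: [0.2, 0.6, -1.2]
opening: -0.0003
```

```bash
python3 - <<'E'
from h import *
b=capture("scene")[160:255,240:350,::-1]
cv2.imwrite("pics/c5.png",cv2.convertScaleAbs(cv2.resize(b,None,fx=6.3,fy=6.3,interpolation=cv2.INTER_CUBIC),alpha=1.5))
s=sense();print(s["tcp_pos"],s["contact_force"],s["clock"])
E
```

```text
[ 0.56297779 -0.0480692   0.19002496] [-0.05549345 -0.11236769 -0.00427313] 26.0
```

View pics/c5.png

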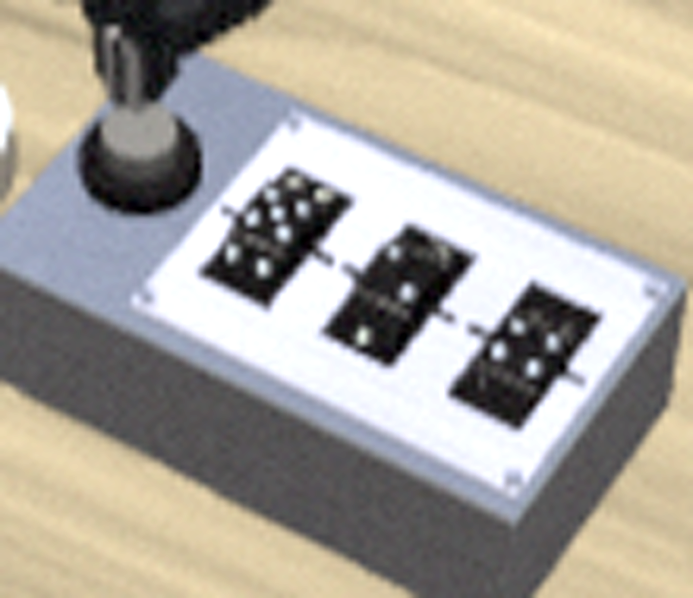

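The left wheel shows 4, middle 2. The right looks like 5, with its four corner dots near (252–305, 190–233), but the centre dot is unclear. I'll zoom in before pressing.

```bash
python3 - <<'E'
from h import *
b=np.mean([capture("scene")[180:225,265:340,::-1].astype(float) for _ in range(6)],0)
b=np.clip(b*1.4,0,255).astype(np.uint8)
cv2.imwrite("pics/c6.png",cv2.resize(b,None,fx=10.6,fy=10.6,interpolation=cv2.INTER_LANCZOS4))
E
```

```text
(no output)
```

View pics/c6.png

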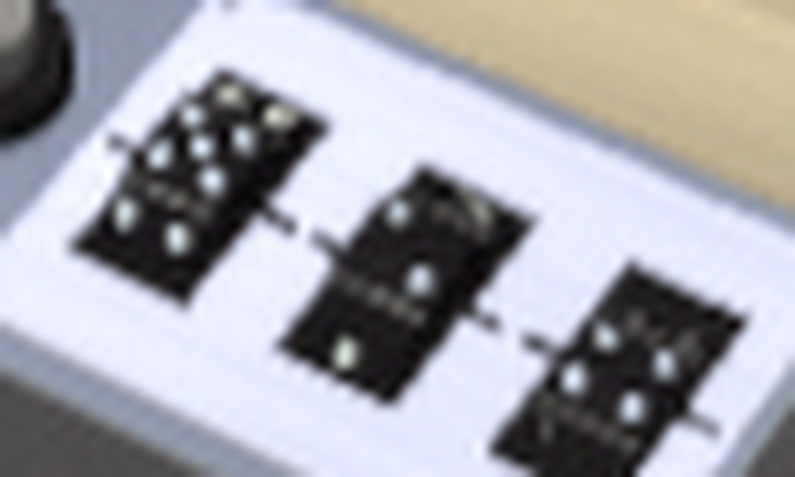

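The crop clearly shows right 5 (centre dot at (203,148)), middle 2 and left 4, all between their index lines. Next I press enter in stages.

Emit:
jog_arm(
  jaw=[-1,-1,-1,-1,-1,-1,-1,-1,-1],
  travel=[
    [-0.1,0,0.5],
    [0,0,0.5],
    [0,0,0.4],
    [0,0,0.2],
    [0,0,0.2],
    [0,0,0.15],
    [0,0,0.1],
    [0,0,0],
    [0,0,0],
  ],
  delta_rot=[
    [0,0,0],
    [0,0,0],
    [0,0,0],
    [0,0,0],
    [0,0,0],
    [0,0,0],
    [0,0,0],
    [0,0,0],
    [0,0,0],
  ],
)

```text
clock: 27.2
tcp_pos: [0.5638, -0.0483, 0.1691]
tool_rot: [0.025, 1.0, -0.0, 0.0]
contact_force: [-3.5, 0.7, 4.3]
opening: -0.0001
```

Emit:
jog_arm(
  jaw=[-1,-1,-1,-1,-1,-1],
  travel=[
    [0,0,0.1],
    [0,0,0.1],
    [0,0,0.1],
    [0,0,0.1],
    [0,0,0],
    [0,0,0],
  ],
  delta_rot=[
    [0,0,0],
    [0,0,0],
    [0,0,0],
    [0,0,0],
    [0,0,0],
    [0,0,0],
  ],
)

```text
clock: 27.8
tcp_pos: [0.5639, -0.0483, 0.1651]
tool_rot: [0.025, 1.0, -0.0, 0.0]
contact_force: [-3.4, 1.0, 5.7]
opening: -0.0002
```

Emit:
jog_arm(
  jaw=[-1,-1,-1,-1,-1],
  travel=[
    [0,0,0.05],
    [0,0,0.05],
    [0,0,0.05],
    [0,0,0],
    [0,0,0],
  ],
  delta_rot=[
    [0,0,0],
    [0,0,0],
    [0,0,0],
    [0,0,0],
    [0,0,0],
  ],
)

```text
clock: 28.3
tcp_pos: [0.5639, -0.0483, 0.1639]
tool_rot: [0.025, 1.0, -0.0, 0.0]
contact_force: [-2.8, 0.3, 6.8]
opening: 0.0001
```

The key is well down (6.8 N, close to the bottom). I'll release it and back off.

Emit:
jog_arm(
  jaw=[-1,-1,-1,-1,-1,-1,-1,-1,-1,-1],
  travel=[
    [0,0,-0.3],
    [0,0,-0.4],
    [0,0,-0.6],
    [0,0,-1.5],
    [0,0,-3],
    [0,0,-3],
    [2,-2,-2],
    [3,-3,0],
    [3,-3,0],
    [0,0,0],
  ],
  delta_rot=[
    [0,0,0],
    [0,0,0],
    [0,0,0],
    [0,0,0],
    [0,0,0],
    [0,0,0],
    [0,0,0],
    [0,0,0],
    [0,0,0],
    [0,0,0],
  ],
)

```text
clock: 29.3
tcp_pos: [0.4776, -0.1268, 0.2728]
tool_rot: [0.027, 1.0, -0.001, 0.001]
contact_force: [1.7, 0.4, -0.2]
opening: 0.0002
```

```bash
python3 - <<'E'
from h import *
b=np.mean([capture("scene")[150:245,230:345,::-1].astype(float) for _ in range(6)],0)
b=np.clip(b*1.4,0,255).astype(np.uint8)
cv2.imwrite("pics/c7.png",cv2.resize(b,None,fx=6.2,fy=6.2,interpolation=cv2.INTER_LANCZOS4))
s=sense();print(s["tcp_pos"],s["contact_force"],s["clock"])
E
```

```text
[ 0.48044005 -0.1235685   0.27123096] [ 0.57635585 -0.02251571  0.23032358] 29.6
```

View pics/c7.png

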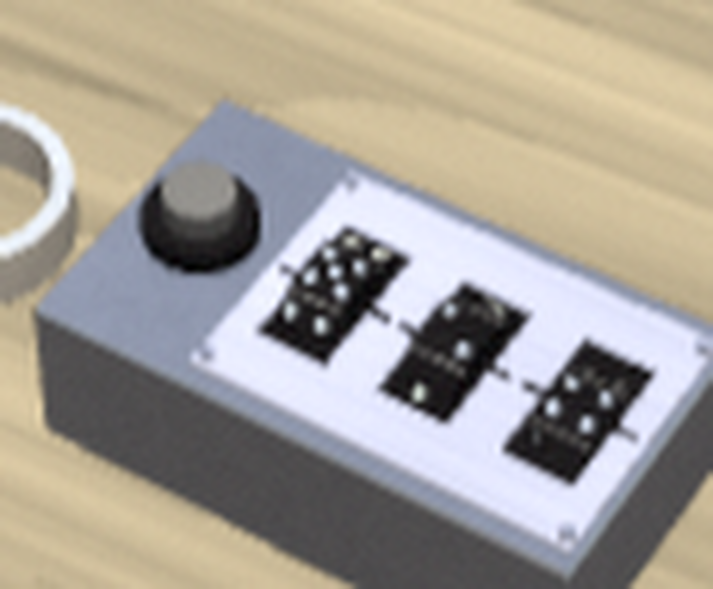

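The key, near (200,190), is back up, the wheels still read 4-2-5 and the arm is clear, so I'm handing in.

```bash
python3 -c "
from rig import sign_off; print(sign_off())"
```

```text
the job is handed in; nothing more can be done
None
```

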